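Hang the check weight on the spring balance and mark the reading

ROBOT

A 6-joint arm with a two-finger parallel gripper is mounted at the origin on a cart in front of the work surface, level with it; the furniture and walls round the work are solid. World frame = base frame: x ahead of the robot, y to its left, z up, the work surface at z = 0. Lengths are in m, angles in rad, forces in N, time in s.
With the tool pointing down it reaches from about 0.3 to 0.85 m from the base axis. Payload 5.4 kg.
Tool frame: the origin (TCP) lies on the mounting face of the last link; the fingertips stand 173 mm ahead of it and the grasp point (between the pads) lies 155 mm ahead of it; z points along the fingers, y is the line along which they close (so a half turn about z gives the same grasp; the last joint's range is limited). The gripper opens to 85 mm and grips with 20 to 120 N. Pads are 22 mm wide; open, the fingers measure 114 mm over their backs; the gripper's body (76 mm by 85 mm) begins 54 mm behind the grasp point. The pads swing forward as they close: fully open they stand 13 mm farther back than shut.
Start: joints at [0.898, 0.158, 1.597, -0, 1.386, -0.21], TCP at [0.257, 0.514, 0.405] pointing down, gripper open.
Joint ranges: [-2.91, 2.91], [-0.94, 2.29], [0.18, 2.7], [-1.29, 4.43], [0.17, 2.64], [-3, 3]. Speed limits (rad/s): [2.57, 2.57, 3.14, 3.14, 3.14, 3.14].

INTERFACE

Orientations are given as a unit quaternion [w, x, y, z].
In Python, from cell import * gives the robot as it stands. The module is installed in compiled form; this text tells all that it offers.
- The arm moves only by the shell command python3 -m inch 'ROWS' [FORCE]. ROWS is rows parted by semicolons, their numbers by spaces, 1 to 12 of them, each of 5 numbers: the opening from 0.0 (shut) to 1.0 (fully open), then dx, dy, dz in m, then a turn about the tool's z in rad; each row is the pose to reach, as a shift and turn from the pose commanded when the command began, along the tool's axes at that moment; what a row does not reach only later rows make up. A row lasts 1/10 s, in which the tool goes at most 0.05 m and 0.15 rad, less where a joint would pass 70% of its speed; a pose out of reach is approached as far as the arm can. The fingers move at their own pace and stop on an object; FORCE is the grip in N (left out, the last holds). Time passes only in rows, so rows that do not move let the fingers close. It prints the time, the measured TCP pose, the force, the opening and the grip force at its end.
- sense(): the state, without advancing time (a new reading comes with each control period).
- read_camera(name): name is "scene" or "side" or "wrist"; returns a dict with "image" (480x640x3 uint8, blue, green, red), "depth" (480x640 float32, m along the optical axis (not along the pixel's ray), 0 where there is no reading), "fovy" (degrees; the focal length in pixels is half the picture's height over the tangent of half this angle, whatever the lens; pixels are square), "cx", "cy" (the principal point, pixels), "world_to_cam" (4x4, takes a point from world to camera coordinates); the wrist camera has in their place "T_tool_cam" (4x4, takes a point from camera to tool coordinates, whose origin is the TCP and whose axes are the flange's). Camera axes: x right, y down, z forward; pixel columns grow to the right and rows downward; lengths in m; the calibration is good to about 2 mm. A picture is of the moment at which its call begins: read the wrist's pose just before it.
- sign_off(): hands the job in; it is judged then, once.
The state is a dict: "time_s": time; "joints": joint angles; "dq": joint speeds; "joint_efforts": joint torques, N m; "tool_pos": TCP position; "tool_rot": TCP orientation; "force": force on the tool from outside, world axes, zero at the start; "wrist_torque": the same for the moment, N m; "gripper_width": opening from 0.0 (shut) to 1.0 (fully open); "grip_force": force on a finger pad.
Only numpy, scipy, OpenCV 4.12 (cv2) and the standard library are available. Lean on these libraries where they do the work, as an engineer would, in place of code of your own. Each camera call takes 0.05 s, during which the arm holds its last target. There are 200 camera calls.

TASK

Check the spring balance: hang the steel weight by its eye on the hook, letting it down gently so that the hook sinks with the load without being jerked, bounced or pressed down hard, and let go once the hook carries it all. When the weight hangs still by itself, slide the black index down its scale until its point is level with the pointer, and let go of it. Do not shift the beaker, the tape roll or the other things.

Things in the scene. Friction and masses are not known exactly. Their poses are not given: they have to be found in the camera images.
- stand: Fixed bench spring balance: grey base plate 160 x 120 x 12 mm, aluminium column 40 x 44 mm, 225 mm tall, 75 to 115 mm behind the hook seat (local +x), white scale plate (local x 62..68, y -105..-50, z 110..225 mm) beside it. Origin on the table straight under the hook seat; x points from the hook tip to the column, z up; yaw up to 0.3 rad either way.
- hook (a joint): Travel of the sprung hook in m: 0 unloaded, grows downwards as it is loaded, 160 N/m, lightly damped, hard stop at 0.058. It moves straight down and carries the pointer.
- hook_seat (a point): Centre of the hook's 8 mm steel rod at its seat (lowest part, level for local x = -10..+12 mm), 175 mm above the table unloaded. From the column the rod comes level, 8 mm above the seat, to x = +22 mm, dips to the seat and turns up to the tip at x = -20 mm, whose top is 18 mm above this point. A hung eye's top bar has its underside 4 mm above this point. Axes as the stand.
- pointer_tip (a point): Tip of the thin dark pointer rod that moves with the hook and reaches in front of the scale plate: at x = 58, y = -78, z = +10 mm from the hook's seat.
- index (a joint): Travel of the black plastic index in m: 0 at the top of the scale plate, grows downwards, up to 0.085; it slides up and down with about 1.5 N of friction and stays where it is left. It starts well above the pointer, between 0 and 0.018.
- index_point (a point): Tip of the index's own thin point, 4 mm beside the pointer's path (local x = 58, y = -82 mm of the stand). Level means the same height as the pointer tip.
- index_grip (a point): Place to grip the index: middle of the upper part of its upright tab, 12 mm wide along the stand's x (close the fingers along the stand's x) and 16 mm along y, the tab's top 12 mm higher; 34 mm above the level of the index point. At local x = 65, y = -128 mm of the stand, clear of the scale plate's edge by 15 mm.
- weight: Loose plain steel check weight, 128 mm tall: round body 50 mm in diameter, 32 high; above it an upright eye of 8 mm rod, opening 30 mm wide (along y) and 36 high (z = 50..86 mm), threaded along its x axis, either way round; on top a flat grip 24 (x) x 14 (y) x 34 mm. Origin: centre of the underside, z up. Mass unknown, 0.25 to 0.75 kg. Stands upright on the table.
- weight_eye (a point): Middle of the underside of the eye's top bar, where it hangs on the hook: 86 mm above the weight's origin.
- weight_grip (a point): Place to hold the flat grip: 118 mm above the weight's origin, 10 mm below its top, 14 mm wide along the weight's y (close the fingers along y).
- beaker: Empty beaker, 66 mm in diameter, 80 mm high, a bystander; origin at the centre of its underside.
- tape_roll: Roll of label tape lying flat, 54 mm in diameter, 19 mm high, a bystander; origin at the centre of its underside.
Not all that is in view belongs to the job. Leave any pink or purple look-alike of the weight alone.

How it is judged:
By the outcome, as a careful person would: the job done as asked, in the order asked, and still so for the second after the job is handed in, with the robot touching nothing.
It also fails if it takes over 70 s, if anything falls off the work surface, if the arm or the gripper's body presses on something with over 40 N, if the wrist force passes 120 N, or if a joint passes its speed limit or range.

## Working session

There is one attempt and no reset: what is moved stays moved. The work goes in short steps, Python scripts to look and compute and a shell command to move; the robot and the scene stay as the last step left them, time stands still between calls to the robot, and variables do not carry over. Pictures are saved under pics/ and viewed, at most 10 in all, crops included, and the job is handed in when it is done.

```bash
mkdir -p pics; cat > h.py <<'E'
from cell import *
import numpy as np, cv2
from scipy.spatial.transform import Rotation as R
def tool():
    s=sense(); T=np.eye(4); q=s["tool_rot"]; T[:3,:3]=R.from_quat([q[1],q[2],q[3],q[0]]).as_matrix(); T[:3,3]=s["tool_pos"]; return T
def cam(name):
    T=tool(); c=read_camera(name)
    c["M"]=T@c["T_tool_cam"] if name=="wrist" else np.linalg.inv(c["world_to_cam"])
    c["f"]=240/np.tan(np.radians(c["fovy"])/2); return c
def ray(c,u,v):
    d=c["M"][:3,:3]@np.array([(u-c["cx"])/c["f"],(v-c["cy"])/c["f"],1]); return c["M"][:3,3],d
def plane(c,u,v,z):
    o,d=ray(c,u,v); return o+d*(z-o[2])/d[2]
def dep(c,u,v):
    o,d=ray(c,u,v); return o+d*c["depth"][int(round(v)),int(round(u))]
def two(a,b):
    (o1,d1),(o2,d2)=a,b; A=np.c_[d1,-d2]; t=np.linalg.lstsq(A,o2-o1,rcond=None)[0]
    p,q=o1+d1*t[0],o2+d2*t[1]; return (p+q)/2,np.linalg.norm(p-q)
def proj(c,p):
    q=np.linalg.inv(c["M"])@np.r_[p,1]; return c["cx"]+c["f"]*q[0]/q[2],c["cy"]+c["f"]*q[1]/q[2]
def cloud(c):
    v,u=np.mgrid[:480,:640]; z=c["depth"]; P=np.stack([(u-c["cx"])/c["f"]*z,(v-c["cy"])/c["f"]*z,z],-1)
    W=P@c["M"][:3,:3].T+c["M"][:3,3]; W[z==0]=np.nan; return W
E
python3 - <<'E'
from h import *
import pickle
C={}
for n in("scene","side","wrist"):
    c=C[n]=cam(n); print(n,c["fovy"],c["cx"],c["cy"],c["M"].round(3).tolist()); cv2.imwrite(f"pics/{n}0.png",c["image"])
pickle.dump(C,open("C0.pkl","wb")); print(tool().round(3)); print(sense())
E
```

```text
scene 56.71880233703625 314.21773943060873 236.52815723400565 [[0.851, -0.302, 0.429, 0.083], [-0.525, -0.509, 0.682, -0.701], [0.012, -0.806, -0.592, 0.692], [0.0, 0.0, 0.0, 1.0]]
side 47.17282736831348 317.003341915416 252.0805634620611 [[-0.991, -0.086, 0.101, 0.38], [-0.132, 0.641, -0.756, 0.689], [0.0, -0.763, -0.647, 0.865], [0.0, 0.0, 0.0, 1.0]]
wrist 59.23790124777741 323.8503361036334 238.81253096591027 [[0.447, 0.863, 0.236, 0.196], [0.895, -0.43, -0.12, 0.544], [-0.002, 0.264, -0.964, 0.372], [0.0, 0.0, 0.0, 1.0]]
[[-0.895  0.446 -0.001  0.257]
 [ 0.446  0.895 -0.001  0.514]
 [ 0.    -0.001 -1.     0.404]
 [ 0.     0.     0.     1.   ]]
{'time_s': 0.15, 'joints': array([ 8.97907243e-01,  1.58903389e-01,  1.59795182e+00,  1.13430603e-07,
        1.38618839e+00, -2.10050787e-01]), 'dq': array([ 0.00256501, -0.00044023, -0.003121  ,  0.00050621, -0.00031811,
       -0.00138529]), 'joint_efforts': array([-8.44579608e-05, -3.96374416e+01, -3.31786430e+01, -3.04678415e-04,
        5.47559830e-03, -3.89507375e-05]), 'tool_pos': array([0.25658682, 0.51433328, 0.40393897]), 'tool_rot': array([-3.10021225e-04,  2.29359020e-01,  9.73341622e-01, -6.55891515e-04]), 'force': array([-0.42183508, -0.15715453,  0.13926935]), 'wrist_torque': array([-0.03837662, -0.03728952, -0.02232341]), 'grip_force': 0.0, 'gripper_width': 0.9937844204763886}
```

View pics/scene0.png

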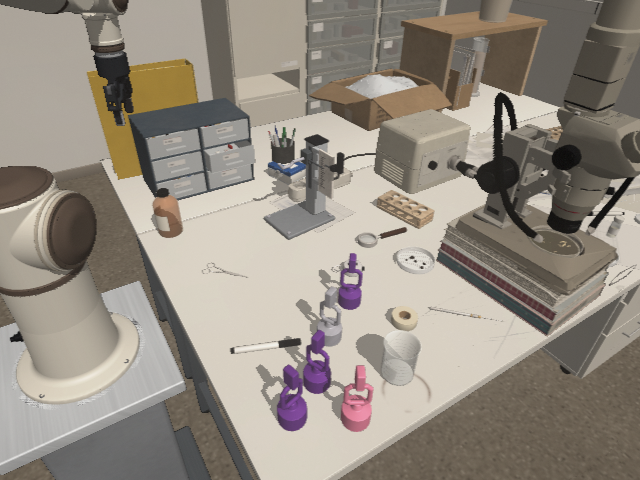

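View pics/side0.png

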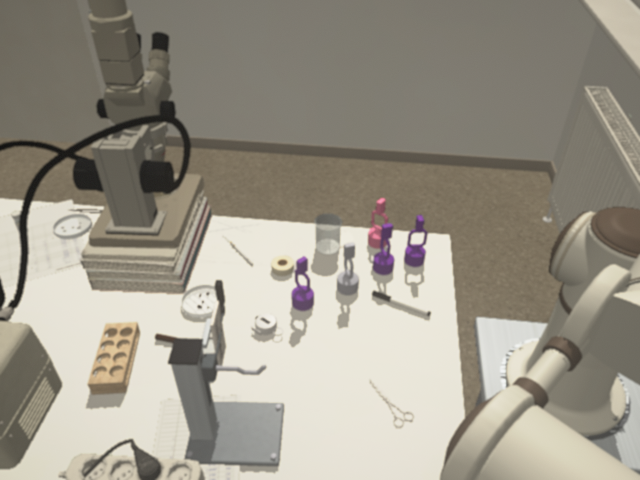

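Candidates for the weight (scene px): grey (330,320), purple (350,285), (317,365) and (292,400), pink (357,400). Only the grey one is plain steel; it is at side (348,270). The stand is at scene (310,200) and side (220,400). A close crop will check this.

```bash
python3 - <<'E'
from h import *
import pickle
C=pickle.load(open("C0.pkl","rb"))
def crop(n,u,v,w,h,W,H): return cv2.resize(C[n]["image"][v:v+h,u:u+w],(W,H),interpolation=cv2.INTER_CUBIC)
a=np.hstack([crop("scene",300,275,60,80,225,300),crop("scene",255,125,115,120,287,300),crop("wrist",0,0,640,480,288,300)])
b=np.hstack([crop("side",320,230,60,75,240,300),crop("side",150,260,187,100,560,300)])
cv2.imwrite("pics/crop1.png",np.vstack([a,b]))
A=cloud(C["scene"]);B=cloud(C["side"])
for n,u,v in(("scene",330,332),("scene",329,297),("side",348,285),("side",349,250),("side",265,368),("side",195,345),("side",220,300),("scene",316,140),("scene",340,165)): print(n,u,v,dep(C[n],u,v).round(4))
E
```

```text
scene 330 332 [ 0.4217 -0.2252  0.0356]
scene 329 297 [ 0.4203 -0.2187  0.124 ]
side 348 285 [ 0.4278 -0.1845  0.0298]
side 349 250 [ 0.4303 -0.2007  0.1163]
side 265 368 [0.5276 0.1803 0.1884]
side 195 345 [0.6322 0.18   0.2253]
side 220 300 [0.6259 0.0686 0.2101]
scene 316 140 [0.6395 0.182  0.2264]
scene 340 165 [0.6221 0.0491 0.22  ]
```

View pics/crop1.png

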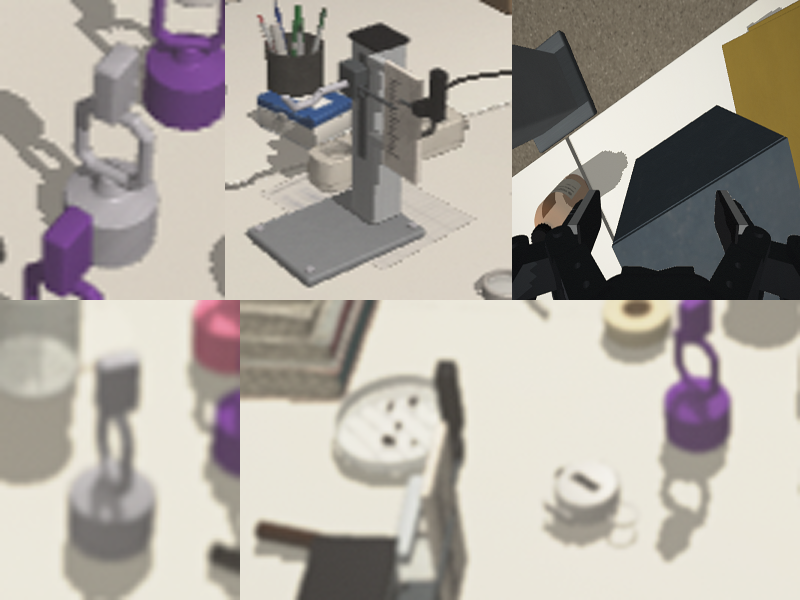

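The crop shows the grey steel weight at scene (330,320), with its eye roughly facing the scene camera, and the black index tab at scene (342,163) beyond the scale plate. Next I measure the layout.

```bash
python3 - <<'E'
from h import *
import pickle
C=pickle.load(open("C0.pkl","rb"))
A=cloud(C["scene"]);B=cloud(C["side"])
def obj(W,im,c,r,z0,z1):
    m=(np.hypot(W[...,0]-c[0],W[...,1]-c[1])<r)&(W[...,2]>z0)&(W[...,2]<z1); return W[m]
# column top / base plate / scale plate top
for nm,W in(("scene",A),("side",B)):
    p=obj(W,0,(.635,.182),.045,.218,.235); print(nm,"coltop",len(p),p.mean(0).round(4), cv2.minAreaRect((p[:,:2]*1000).astype(np.float32)))
    p=obj(W,0,(.59,.18),.13,.007,.017); print("base",len(p),p[:,2].mean().round(4),cv2.minAreaRect((p[:,:2]*1000).astype(np.float32)))
    p=obj(W,0,(.62,.10),.07,.12,.222); p=p[(p[:,1]<.135)&(p[:,1]>.07)]; k=np.polyfit(p[:,1],p[:,0],1); print("plate",len(p),p.min(0),p.max(0),k)
    p=obj(W,0,(.425,-.21),.03,.098,.14); print("grip",len(p),p.min(0).round(4),p.max(0).round(4))
    p=p[p[:,2]>.122]; 
    if len(p)>5: print(" top",len(p),p.mean(0).round(4),cv2.minAreaRect((p[:,:2]*1000).astype(np.float32)))
    p=obj(W,0,(.425,-.21),.04,.01,.03); q=np.c_[2*p[:,:2],np.ones(len(p))]; s=np.linalg.lstsq(q,(p[:,:2]**2).sum(1),rcond=None)[0]; print(" body",s[:2].round(4),np.sqrt(s[2]+s[0]**2+s[1]**2))
hsv=cv2.cvtColor(C["scene"]["image"],cv2.COLOR_BGR2HSV)
m=((hsv[...,0]>125)&(hsv[...,1]>90)&(hsv[...,2]>50)).astype(np.uint8)
n,l,st,ce=cv2.connectedComponentsWithStats(m)
for i in range(1,n):
    if st[i,4]>100:
        p=A[l==i]; p=p[p[:,2]<.03]; print("lookalike",ce[i].round(),np.nanmean(p,0).round(3))
for u,v in((400,360),(404,318)): print(dep(C["scene"],u,v).round(3))
E
```

```text
scene coltop 205 [0.6401 0.181  0.2252] ((641.1107788085938, 179.9720001220703), (51.22623825073242, 61.737457275390625), 6.610617637634277)
base 1366 0.0135 ((585.7066040039062, 210.25567626953125), (161.5662384033203, 183.975341796875), 6.600123405456543)
plate 577 [0.61071657 0.07035414 0.12012538] [0.63244791 0.13479526 0.22189638] [-0.11237008  0.63165966]
grip 200 [ 0.4167 -0.2218  0.098 ] [ 0.4411 -0.1997  0.1309]
 top 91 [ 0.4282 -0.2121  0.1277] ((430.0840148925781, -210.05685424804688), (25.487953186035156, 14.051416397094727), 25.375226974487305)
 body [ 0.4298 -0.2107] 0.023599814980225065
side coltop 786 [0.6429 0.1926 0.2237] ((645.282470703125, 178.5035400390625), (45.142826080322266, 75.17068481445312), 6.827990531921387)
base 4730 0.0109 ((587.2974853515625, 200.933837890625), (159.77764892578125, 151.8489990234375), 5.936812400817871)
plate 468 [0.61087215 0.07011624 0.12059541] [0.63314391 0.13499567 0.22190344] [-0.02437009  0.62227756]
grip 156 [ 0.4175 -0.2162  0.0984] [ 0.4417 -0.1957  0.1291]
 top 55 [ 0.43   -0.2047  0.1255] ((429.6439514160156, -205.720947265625), (23.68783187866211, 15.324073791503906), 21.322267532348633)
 body [ 0.4296 -0.2055] 0.022712733106251392
lookalike [351. 287.] [ 0.512 -0.168  0.017]
lookalike [317. 366.] [ 0.339 -0.305  0.018]
lookalike [292. 403.] [ 0.272 -0.344  0.018]
lookalike [357. 404.] [ 0.358 -0.398  0.018]
[ 0.468 -0.369  0.077]
[ 0.594 -0.249  0.002]
```

```bash
cat >> h.py <<'E'
def go(p,az=None):
    "tool-axis shift to bring the TCP to world p, and turn so tool y points to azimuth az (deg)"
    T=tool(); d=T[:3,:3].T@(np.array(p)-T[:3,3]); a=np.degrees(np.arctan2(T[1,1],T[0,1]))
    t=0 if az is None else np.radians((a-az+180)%360-180); print("shift",d.round(4),"turn",round(t,3),"yaz",a.round(2),"t",sense()["time_s"])
E
python3 -c "
from h import *
go([.43,-.208,.40],113)"
```

```text
shift [-0.4777 -0.5689  0.0046] turn -0.864 yaz 63.48 t 0.15
```

```bash
python3 -m inch '1 -.03 -.036 0 -.1;1 -.06 -.071 0 -.2;1 -.09 -.107 0 -.3;1 -.12 -.143 0 -.4;1 -.15 -.179 0 -.5;1 -.18 -.214 0 -.6;1 -.21 -.25 0 -.7;1 -.24 -.286 0 -.8;1 -.27 -.322 0 -.864;1 -.3 -.357 0 -.864;1 -.33 -.393 0 -.864;1 -.36 -.429 0 -.864' 40; python3 -c "
from h import *
go([.43,-.208,.40],113)"
```

```text
time_s: 1.35
tool_pos: [0.3871, -0.032, 0.4047]
tool_rot: [0.0, -0.199, 0.98, -0.0]
force: [0.4, 0.8, 0.0]
gripper_width: 1.003
grip_force: 0.0
shift [ 0.0292 -0.1787  0.0047] turn -0.001 yaz 112.96 t 1.35
```

```bash
python3 -m inch '1 .007 -.045 0 0;1 .015 -.09 0 0;1 .022 -.135 0 0;1 .028 -.17 .005 0;1 .0285 -.177 .005 0;1 .0285 -.177 .005 0'; python3 - <<'E'
from h import *
c=cam("wrist"); cv2.imwrite("pics/w1.png",c["image"]); import pickle; pickle.dump(c,open("w1.pkl","wb"))
W=cloud(c); m=(W[...,2]>.122)&(W[...,2]<.14)&(np.hypot(W[...,0]-.43,W[...,1]+.208)<.04)
p=W[m]; print(len(p),p.mean(0),cv2.minAreaRect((p[:,:2]*1000).astype(np.float32)))
v,u=np.nonzero(m); print(u.min(),u.max(),v.min(),v.max(),tool().round(4))
E
```

```text
time_s: 1.95
tool_pos: [0.4301, -0.2048, 0.3992]
tool_rot: [-0.0, -0.198, 0.98, 0.001]
force: [0.3, 0.4, 0.6]
gripper_width: 1.002
grip_force: 0.0
896 [ 0.42887591 -0.2101992   0.12630958] ((429.69134521484375, -209.94577026367188), (24.122966766357422, 13.999993324279785), 25.082584381103516)
304 328 216 255 [[-9.208e-01 -3.901e-01 -8.000e-04  4.301e-01]
 [-3.901e-01  9.208e-01  1.200e-03 -2.039e-01]
 [ 3.000e-04  1.400e-03 -1.000e+00  3.994e-01]
 [ 0.000e+00  0.000e+00  0.000e+00  1.000e+00]]
```

View pics/w1.png

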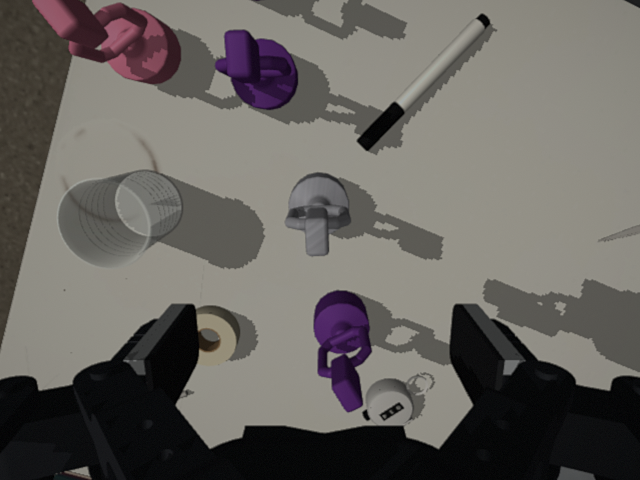

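The steel weight is at wrist pixel (319,215). Its flat grip top is 24x14 mm, at (0.4297,-0.2100), 25° yaw and z 0.127; the scene view agrees within 2 mm.

```bash
python3 -c "
from h import *
go([.4297,-.210,.274],115)"
```

```text
shift [ 0.0027 -0.0057  0.1253] turn -0.036 yaz 112.96 t 2.0
```

```bash
python3 -m inch '.6 .0027 -.0057 .02 -.036;.6 .0027 -.0057 .05 -.036;.6 .0027 -.0057 .08 -.036;.6 .0027 -.0057 .105 -.036;.6 .0027 -.0057 .12 -.036;.6 .0027 -.0057 .125 -.036;.6 .0027 -.0057 .125 -.036'; python3 -c "
from h import *
go([.4297,-.210,.274],115)"
```

```text
time_s: 2.7
tool_pos: [0.4298, -0.2093, 0.2745]
tool_rot: [-0.0, -0.218, 0.976, 0.0]
force: [0.4, -0.2, 0.4]
gripper_width: 0.601
grip_force: 0.0
shift [ 0.0004 -0.0006  0.0005] turn 0.002 yaz 115.13 t 2.7
```

```bash
python3 -m inch '0 0 0 0 0;0 0 0 0 0;0 0 0 0 0;0 0 0 0 0;0 0 0 0 0' 50;  python3 -m inch '0 0 0 -.01 0;0 0 0 -.03 0;0 0 0 -.06 0;0 0 0 -.09 0;0 0 0 -.11 0;0 0 0 -.114 0;0 0 0 -.114 0;0 0 0 -.114 0'; python3 - <<'E'
from h import *
print(sense()["force"],sense()["wrist_torque"],sense()["time_s"])
C={n:cam(n) for n in("scene","side","wrist")}
for n,r in(("scene",(255,125,115,120)),("side",(150,260,187,200))):
    u,v,w,h=r; i=C[n]["image"][v:v+h,u:u+w]; C[n]["crop"]=cv2.resize(i,(400,400*h//w if n=="side" else 417),interpolation=cv2.INTER_CUBIC)
h=max(C["scene"]["crop"].shape[0],C["side"]["crop"].shape[0])
im=np.hstack([cv2.copyMakeBorder(C[n]["crop"],0,h-C[n]["crop"].shape[0],0,0,0) for n in("scene","side")]); cv2.imwrite("pics/st.png",im); print(im.shape,C["side"]["crop"].shape)
import pickle; pickle.dump(C,open("C1.pkl","wb"))
E
```

```text
time_s: 3.2
tool_pos: [0.4302, -0.2104, 0.2758]
tool_rot: [0.0, -0.217, 0.976, 0.0]
force: [-1.3, 3.9, 6.3]
gripper_width: 0.155
grip_force: 49.1
time_s: 4.0
tool_pos: [0.4294, -0.2101, 0.3867]
tool_rot: [-0.001, -0.217, 0.976, 0.001]
force: [0.2, 0.4, -8.4]
gripper_width: 0.151
grip_force: 49.6
[ 0.24411942  0.37870695 -8.3888801 ] [-0.01026002  0.04401552 -0.02061693] 4.0
(427, 800, 3) (427, 400, 3)
```

View pics/st.png

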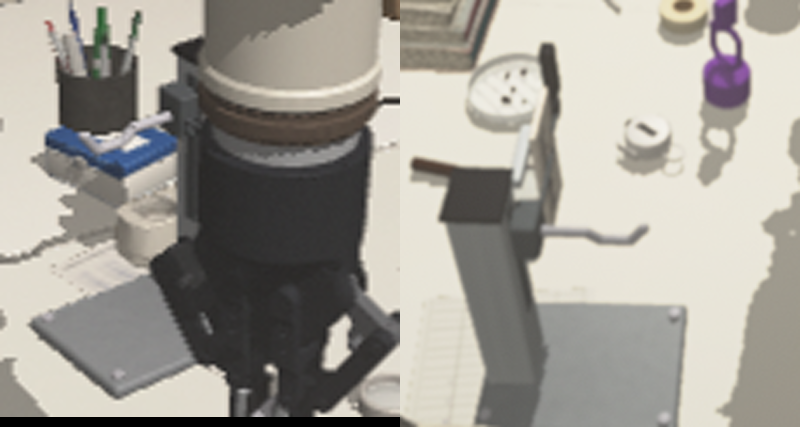

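The grip holds and carries about 8 N. In the crop the unloaded hook is clear: its tip is at side px (263.6,367.5) and scene px (277.4,164.7). Next I measure the hook, stand yaw and held weight precisely.

```bash
python3 - <<'E'
from h import *
import pickle
C=pickle.load(open("C0.pkl","rb")); D=pickle.load(open("C1.pkl","rb"))
print("tip tri",two(ray(C["scene"],277.4,164.7),ray(C["side"],263.6,367.5)))
print("seat tri",two(ray(C["scene"],282.9,167.5),ray(C["side"],250.5,371.3)))
pp=[]
for n,c in(("scene",C["scene"]),("side",C["side"]),("side1",D["side"])):
    W=cloud(c); m=(W[...,0]>.51)&(W[...,0]<.60)&(W[...,1]>.13)&(W[...,1]<.21)&(W[...,2]>.15)&(W[...,2]<.205)
    p=W[m]; k=np.polyfit(p[:,0],p[:,1],1); print(n,len(p),"hook yaw",np.degrees(np.arctan(k[0])).round(2),"y at x=.5456",np.polyval(k,.5456).round(4),p.min(0).round(4),p.max(0).round(4))
    for a in np.arange(.515,.59,.008):
        q=p[abs(p[:,0]-a)<.004]
        if len(q): print("   ",a.round(3),q[:,1].mean().round(4),q[:,2].max().round(4),q[:,2].min().round(4),len(q))
for n in("scene","side"):
    W=cloud(C[n])
    p=W[(abs(W[...,0]-.64)<.04)&(abs(W[...,1]-.181)<.04)&(W[...,2]>.2215)&(W[...,2]<.235)]
    print(n,"col x",np.percentile(p[:,0],[1,99]).round(4),"y",np.percentile(p[:,1],[1,99]).round(4),cv2.minAreaRect((p[:,:2]*1000).astype(np.float32)))
    # front face of column
    p=W[(abs(W[...,0]-.62)<.015)&(abs(W[...,1]-.181)<.025)&(W[...,2]>.03)&(W[...,2]<.13)]
    if len(p)>20: print("front",len(p),np.polyfit(p[:,1],p[:,0],1), np.median(p,0))
    p=W[(W[...,0]>.48)&(W[...,0]<.60)&(W[...,1]>.08)&(W[...,1]<.27)&(W[...,2]>.0085)&(W[...,2]<.016)]
    hull=cv2.minAreaRect((p[:,:2]*1000).astype(np.float32)); print("base",hull,cv2.boxPoints(hull).round(1).tolist())
W=cloud(D["wrist"]); p=W[(W[...,2]>.225)&(W[...,2]<.26)&(np.hypot(W[...,0]-.43,W[...,1]+.21)<.05)]; print("held",len(p))
E
```

```text
tip tri (array([0.52874791, 0.17985547, 0.18779823]), np.float64(0.002588748321762239))
seat tri (array([0.54737914, 0.18192855, 0.17572041]), np.float64(0.0078110482219192045))
scene 97 hook yaw 5.86 y at x=.5456 0.1753 [0.5266 0.1703 0.1746] [0.5998 0.1852 0.1946]
    0.523 0.1751 0.1946 0.1887 2
    0.531 0.1734 0.1942 0.179 15
    0.539 0.1742 0.187 0.1748 10
    0.547 0.1755 0.1814 0.1746 9
    0.555 0.1764 0.1829 0.1752 9
    0.563 0.1781 0.1846 0.1752 13
    0.571 0.1775 0.1899 0.183 9
    0.579 0.179 0.1912 0.1827 10
    0.587 0.1798 0.1902 0.1821 11
side 276 hook yaw 5.41 y at x=.5456 0.1819 [0.5265 0.1757 0.1708] [0.5997 0.1898 0.1936]
    0.523 0.1786 0.1864 0.1864 1
    0.531 0.1806 0.1936 0.1777 33
    0.539 0.1815 0.1888 0.1708 32
    0.547 0.1815 0.1795 0.1728 26
    0.555 0.1825 0.1797 0.1735 25
    0.563 0.1835 0.1839 0.173 33
    0.571 0.1849 0.1882 0.1785 29
    0.579 0.1846 0.1869 0.1789 33
    0.587 0.1859 0.1879 0.1792 30
side1 277 hook yaw 5.04 y at x=.5456 0.182 [0.5262 0.1768 0.1716] [0.5997 0.19   0.1928]
    0.523 0.1787 0.1905 0.1872 3
    0.531 0.181 0.19
[... 502 characters left out ...]
46875), (96.79331970214844, 122.4756088256836), 6.294199466705322) [[502.0, 232.6999969482422], [515.4000244140625, 111.0], [611.5999755859375, 121.5999984741211], [598.2000122070312, 243.3000030517578]]
side col x [0.621  0.6654] y [0.1673 0.2155] ((643.4547119140625, 190.57257080078125), (44.420589447021484, 50.67637634277344), 6.640893936157227)
front 275 [-0.08846599  0.64039963] [0.62345115 0.1899776  0.08244278]
base ((556.83349609375, 182.68728637695312), (96.21332550048828, 121.3979721069336), 4.868598461151123) [[503.70001220703125, 239.10000610351562], [514.0999755859375, 118.0999984741211], [609.9000244140625, 126.30000305175781], [599.5999755859375, 247.3000030517578]]
held 10014
```

```bash
python3 -c "
from h import *
go([.4893,.1724,.3895],96)"
```

```text
shift [-0.2161  0.3213 -0.0019] turn 0.332 yaz 115.05 t 4.15
```

```bash
python3 -m inch '0 -.01 .015 -.002 0.02;0 -.03 .045 -.002 .06;0 -.054 .08 -.002 .1;0 -.08 .119 -.002 .14;0 -.106 .158 -.002 .18;0 -.132 .196 -.002 .22;0 -.158 .235 -.002 .27;0 -.182 .27 -.002 .31;0 -.201 .299 -.002 .332;0 -.213 .317 -.002 .332;0 -.216 .321 -.002 .332;0 -.216 .321 -.002 .332'; python3 - <<'E'
from h import *
go([.4893,.1724,.3895],96)
import pickle
C={n:cam(n) for n in("scene","side","wrist")}; pickle.dump(C,open("C2.pkl","wb"))
print(sense()["force"],C["wrist"]["M"][:3,3])
for n,r,W,H in(("scene",(230,130,100,75),400,300),("side",(200,290,140,140),400,400)):
    u,v,w,h=r; C[n]["crop"]=cv2.copyMakeBorder(cv2.resize(C[n]["image"][v:v+h,u:u+w],(W,H),interpolation=cv2.INTER_CUBIC),0,400-H,0,0,0)
cv2.imwrite("pics/pre.png",np.hstack([C["scene"]["crop"],C["side"]["crop"]]))
E
```

```text
time_s: 5.35
tool_pos: [0.4895, 0.1723, 0.3898]
tool_rot: [-0.001, -0.053, 0.999, -0.0]
force: [-0.9, -0.8, -7.8]
gripper_width: 0.149
grip_force: 50.0
shift [0.0002 0.0001 0.0003] turn 0.002 yaz 96.12 t 5.35
[ 0.09076307 -0.60913844 -7.62962374] [0.42276678 0.16361731 0.35835618]
```

View pics/pre.png

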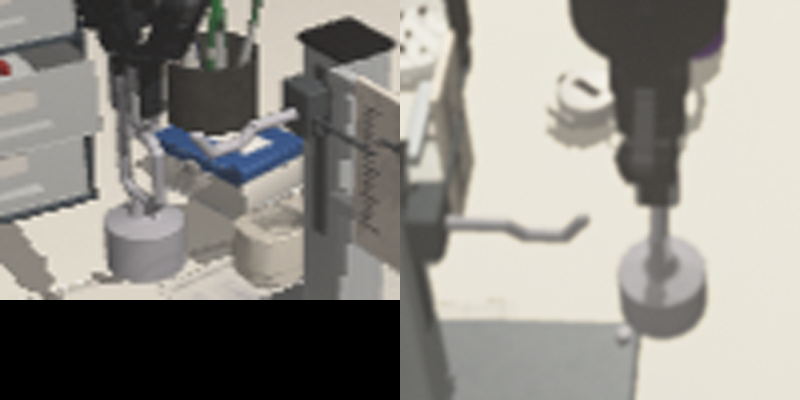

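The weight hangs upright in front of the hook (body at scene crop (146,245), hook tip at side crop (585,220)). I'll check its actual pose against the hook before threading.

```bash
python3 - <<'E'
from h import *
import pickle
C=pickle.load(open("C2.pkl","rb"))
for n in("scene","side"):
    W=cloud(C[n]); p=W[(np.hypot(W[...,0]-.489,W[...,1]-.1724)<.04)&(W[...,2]>.07)&(W[...,2]<.23)]
    b=p[(p[:,2]<.138)]; s=np.linalg.lstsq(np.c_[2*b[:,:2],np.ones(len(b))],(b[:,:2]**2).sum(1),rcond=None)[0]
    print(n,"body",s[:2].round(4),np.sqrt(s[2]+s[0]**2+s[1]**2).round(4),"zmin",b[:,2].min().round(4))
    h=np.histogram(p[:,2],np.arange(.10,.22,.004)); print(dict(zip(h[1].round(3).tolist(),h[0].tolist())))
    e=p[(p[:,2]>.168)&(p[:,2]<.196)]; print("eye",len(e),e.mean(0).round(4),e.min(0).round(4),e.max(0).round(4))
    t=p[(p[:,2]>.194)&(p[:,2]<.212)]; print("bar",t.mean(0).round(4))
E
```

```text
scene body [0.4888 0.1702] 0.0232 zmin 0.1151
{0.1: 0, 0.104: 0, 0.108: 0, 0.112: 3, 0.116: 16, 0.12: 33, 0.124: 30, 0.128: 24, 0.132: 29, 0.136: 28, 0.14: 29, 0.144: 52, 0.148: 90, 0.152: 18, 0.156: 7, 0.16: 14, 0.164: 20, 0.168: 12, 0.172: 9, 0.176: 12, 0.18: 10, 0.184: 11, 0.188: 11, 0.192: 13, 0.196: 11, 0.2: 5, 0.204: 12, 0.208: 14, 0.212: 11}
eye 78 [0.4903 0.1684 0.1822] [0.4829 0.1472 0.1684] [0.5284 0.1921 0.1952]
bar [0.4881 0.1626 0.2035]
side body [0.4888 0.1736] 0.0243 zmin 0.1136
{0.1: 0, 0.104: 0, 0.108: 0, 0.112: 10, 0.116: 45, 0.12: 42, 0.124: 52, 0.128: 43, 0.132: 48, 0.136: 49, 0.14: 74, 0.144: 349, 0.148: 123, 0.152: 18, 0.156: 18, 0.16: 17, 0.164: 15, 0.168: 13, 0.172: 11, 0.176: 10, 0.18: 6, 0.184: 11, 0.188: 13, 0.192: 8, 0.196: 14, 0.2: 20, 0.204: 35, 0.208: 2, 0.212: 4}
eye 72 [0.4912 0.1877 0.1815] [0.4832 0.1545 0.1681] [0.5281 0.1969 0.1949]
bar [0.4868 0.1882 0.203 ]
```

Body centre is (0.489,0.172) with the underside at z≈0.115, in line with the hook. Threading +60 mm along the stand's x.

```bash
python3 -m inch '0 -.005 0 0 0;0 -.015 0 0 0;0 -.025 0 0 0;0 -.035 0 0 0;0 -.045 0 0 0;0 -.054 0 0 0;0 -.06 0 0 0;0 -.0605 0 0 0;0 -.0605 0 0 0'; python3 - <<'E'
from h import *
C={n:cam(n) for n in("scene","side","wrist")}
print(sense()["force"])
for n,r,W,H in(("scene",(250,130,80,80),400,400),("side",(200,310,120,120),400,400)):
    u,v,w,h=r; C[n]["crop"]=cv2.resize(C[n]["image"][v:v+h,u:u+w],(W,H),interpolation=cv2.INTER_CUBIC)
cv2.imwrite("pics/thr.png",np.hstack([C["scene"]["crop"],C["side"]["crop"]]))
E
```

```text
time_s: 6.4
tool_pos: [0.5499, 0.1782, 0.3905]
tool_rot: [-0.0, -0.053, 0.999, -0.0]
force: [-0.3, -0.7, -7.5]
gripper_width: 0.149
grip_force: 50.0
[ 0.74050761 -0.2552999  -7.36322501]
```

View pics/thr.png

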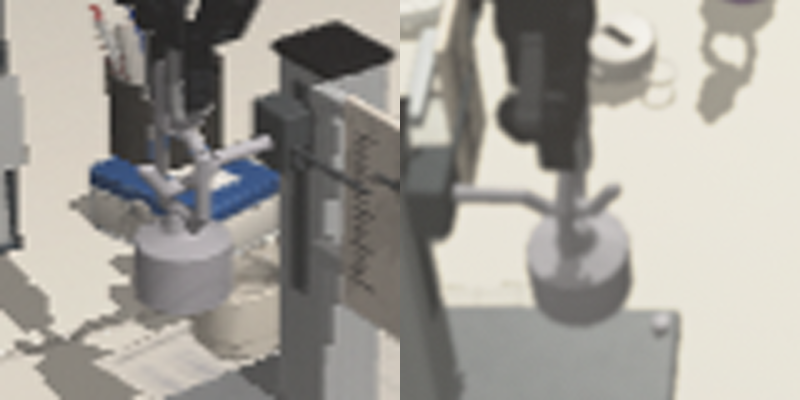

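The eye is threaded, with the hook tip at side crop (612,190) in front of the eye. Lowering now.

```bash
python3 -m inch '0 0 0 .003 0;0 0 0 .007 0;0 0 0 .011 0;0 0 0 .014 0;0 0 0 .016 0;0 0 0 .018 0;0 0 0 .0195 0;0 0 0 .021 0;0 0 0 .0225 0;0 0 0 .024 0;0 0 0 .0255 0;0 0 0 .027 0';python3 -m inch '0 0 0 .002 0;0 0 0 .004 0;0 0 0 .006 0;0 0 0 .008 0;0 0 0 .010 0;0 0 0 .012 0;0 0 0 .014 0;0 0 0 .016 0;0 0 0 .018 0;0 0 0 .019 0;0 0 0 .02 0;0 0 0 .02 0'
```

```text
time_s: 7.75
tool_pos: [0.5499, 0.1781, 0.3637]
tool_rot: [0.0, -0.053, 0.999, 0.0]
force: [0.9, -0.5, -7.5]
gripper_width: 0.155
grip_force: 50.2
time_s: 8.95
tool_pos: [0.55, 0.1781, 0.3437]
tool_rot: [0.0, -0.053, 0.999, 0.0]
force: [-0.4, 0.2, -3.6]
gripper_width: 0.15
grip_force: 50.6
```

```bash
python3 -m inch '0 0 0 .002 0;0 0 0 .004 0;0 0 0 .006 0;0 0 0 .008 0;0 0 0 .010 0;0 0 0 .012 0;0 0 0 .014 0;0 0 0 .016 0;0 0 0 .018 0;0 0 0 .018 0;0 0 0 .018 0;0 0 0 .018 0'; python3 -c "
from h import *
print(sense()['force'])
for i in range(4): read_camera('side'); print(sense()['force'])"
```

```text
time_s: 10.15
tool_pos: [0.55, 0.1781, 0.3259]
tool_rot: [0.0, -0.053, 0.999, 0.0]
force: [-0.9, 0.5, -0.3]
gripper_width: 0.153
grip_force: 51.0
[-0.9082076   0.47304451 -0.26613575]
[-0.5968852  -0.01399935 -0.38274583]
[0.13215322 0.47671138 0.736835  ]
[ 0.30023103  0.00986407 -0.14978758]
[ 0.1182022  -1.25248861 -0.17610126]
```

```bash
python3 -c "
from h import *
f=[]
for i in range(24): read_camera('side'); f.append(sense()['force'])
print(np.mean(f,0),np.std(f,0)/5,sense()['time_s'])"
```

```text
[ 0.31099108  0.09629528 -0.36563013] [0.10910184 0.09589858 0.09826586] 11.55
```

```bash
python3 -m inch '0 0 0 .001 0;0 0 0 .002 0;0 0 0 .002 0;0 0 0 .002 0' 20;  python3 -c "
from h import *
f=[]
for i in range(16): read_camera('side'); f.append(sense()['force'])
print(np.mean(f,0),np.std(f,0)/4,sense()['time_s'])"
```

```text
time_s: 11.95
tool_pos: [0.5499, 0.1781, 0.3237]
tool_rot: [0.0, -0.053, 0.999, 0.0]
force: [1.2, -0.2, -0.1]
gripper_width: 0.152
grip_force: 51.1
[1.0069552  0.0670614  0.04691032] [0.13028585 0.10330248 0.1282332 ] 12.75
```

Hook carries it all (0.05 N left). Releasing.

```bash
python3 -m inch '.2 0 0 0 0;.25 0 0 0 0;.35 0 0 0 0;.5 0 0 0 0;.5 0 0 0 0;.5 0 0 0 0'; python3 - <<'E'
from h import *
import time
C={}
for n,r,W,H in(("scene",(250,130,100,100),400,400),("side",(200,310,120,120),400,400)):
    C[n]=cam(n); u,v,w,h=r; C[n]["crop"]=cv2.resize(C[n]["image"][v:v+h,u:u+w],(W,H),interpolation=cv2.INTER_CUBIC)
cv2.imwrite("pics/rel.png",np.hstack([C["scene"]["crop"],C["side"]["crop"]]))
E
```

```text
time_s: 13.35
tool_pos: [0.5499, 0.1781, 0.3237]
tool_rot: [-0.0, -0.053, 0.999, 0.0]
force: [-0.4, 0.4, 0.2]
gripper_width: 0.5
grip_force: 0.0
```

View pics/rel.png

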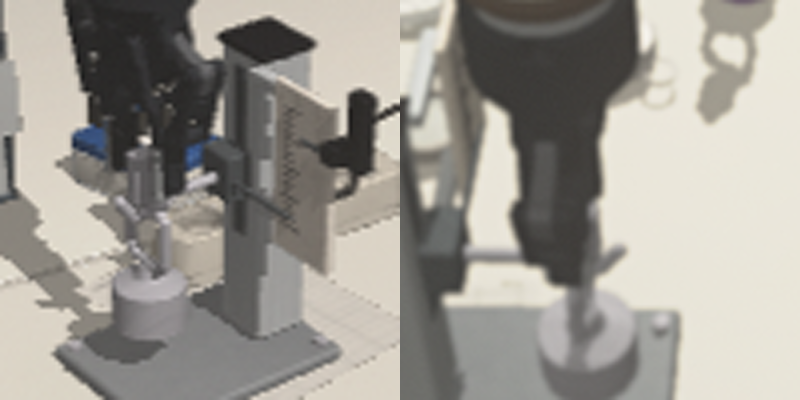

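The weight hangs on its own (body at scene crop (150,300)), with the pointer low on the scale and the index at crop (360,130). I'll raise clear and measure the index.

```bash
python3 -m inch '.5 0 0 -.005 0;.5 0 0 -.015 0;.5 0 0 -.03 0;.5 0 0 -.05 0;.5 0 0 -.075 0;.5 0 0 -.1 0;.5 .03 .02 -.115 0;.5 .06 .04 -.12 0;.5 .1 .05 -.12 0;.5 .1 .05 -.12 0'; python3 - <<'E'
from h import *
import pickle
C={n:cam(n) for n in("scene","side")}; pickle.dump(C,open("C3.pkl","wb"))
for n,c in C.items():
    W=cloud(c); g=c["image"].max(-1)
    m=(abs(W[...,0]-.627)<.04)&(abs(W[...,1]-.058)<.03)&(W[...,2]>.13)&(W[...,2]<.26)&(g<90); p=W[m]; v,u=np.nonzero(m)
    t=p[p[:,2]>p[:,2].max()-.006]; print(n,len(p),"tab",p.min(0).round(4),p.max(0).round(4),"top",t.mean(0).round(4),len(t),"px",u.min(),u.max(),v.min(),v.max())
    q=W[(W[...,0]>.53)&(W[...,0]<.74)&(W[...,1]>-.05)&(W[...,1]<.08)&(W[...,2]>.05)&(W[...,2]<.35)]; print("near",len(q),q.min(0).round(3),q.max(0).round(3))
    h,xe,ye=np.histogram2d(q[:,0],q[:,1],[9,5],[[.53,.74],[-.05,.08]]); print(h.astype(int).T)
def crop(n,u,v,w,h): return cv2.resize(C[n]["image"][v:v+h,u:u+w],(400,400),interpolation=cv2.INTER_CUBIC)
cv2.imwrite("pics/idx.png",np.hstack([crop("scene",310,140,50,50),crop("side",180,270,100,100)]))
E
```

```text
time_s: 14.45
tool_pos: [0.4416, 0.2184, 0.4447]
tool_rot: [-0.0, -0.054, 0.999, 0.0]
force: [0.4, -0.5, 0.1]
gripper_width: 0.505
grip_force: 0.0
scene 178 tab [0.6148 0.0457 0.1886] [0.6324 0.0869 0.2468] top [0.6247 0.0546 0.2441] 18 px 329 343 153 173
near 201 [0.615 0.046 0.117] [0.636 0.08  0.247]
[[ 0  0  0  0  0  0  0  0  0]
 [ 0  0  0  0  0  0  0  0  0]
 [ 0  0  0  0  0  0  0  0  0]
 [ 0  0  0 23 69  0  0  0  0]
 [ 0  0  0 77 32  0  0  0  0]]
side 148 tab [0.6169 0.0563 0.1959] [0.6305 0.0877 0.2465] top [0.6264 0.0625 0.2422] 23 px 216 223 281 313
near 223 [0.616 0.052 0.195] [0.633 0.079 0.247]
[[  0   0   0   0   0   0   0   0   0]
 [  0   0   0   0   0   0   0   0   0]
 [  0   0   0   0   0   0   0   0   0]
 [  0   0   0   1   2   0   0   0   0]
 [  0   0   0  96 124   0   0   0   0]]
```

View pics/idx.png

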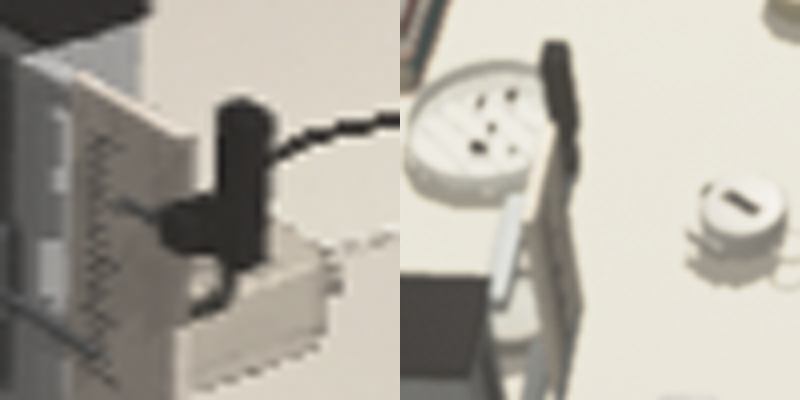

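The tab is at (0.625,0.0585) with its top at z 0.247. The index point is at scene (324.8,165.6) and the pointer tip at (322.1,184.0). For finer height I move the wrist camera near.

```bash
python3 -c "
from h import *
go([.523,.0974,.40],96)"
```

```text
shift [-0.065  -0.1278  0.0454] turn 0.001 yaz 96.08 t 14.55
```

```bash
python3 -m inch '1 -.01 -.04 0 0;1 -.03 -.08 .01 0;1 -.05 -.11 .03 0;1 -.065 -.128 .045 0;1 -.065 -.128 .045 0;1 -.065 -.128 .045 0;1 -.065 -.128 .045 0'; python3 - <<'E'
from h import *
import pickle
c=cam("wrist"); pickle.dump(c,open("w2.pkl","wb"))
u0,v0=[int(x) for x in proj(c,[.615,.107,.16])]; print(u0,v0,tool()[:3,3], [np.round(proj(c,p),1).tolist() for p in([.6149,.1072,.140],[.6145,.1032,.201],[.627,.0582,.235])])
a,b=max(0,u0-100),min(480-150,max(0,v0-90)); print("crop",a,b)
cv2.imwrite("pics/w2.png",cv2.resize(c["image"][b:b+150,a:a+200],(800,600),interpolation=cv2.INTER_CUBIC))
E
```

```text
time_s: 15.25
tool_pos: [0.5236, 0.0972, 0.3998]
tool_rot: [0.001, -0.053, 0.999, 0.0]
force: [0.0, 0.1, 0.7]
gripper_width: 0.997
grip_force: 0.0
324 409 [0.52336764 0.09746043 0.39992512] [[325.2, 388.1], [317.4, 463.6], [203.3, 544.1]]
crop 224 319
```

View pics/w2.png

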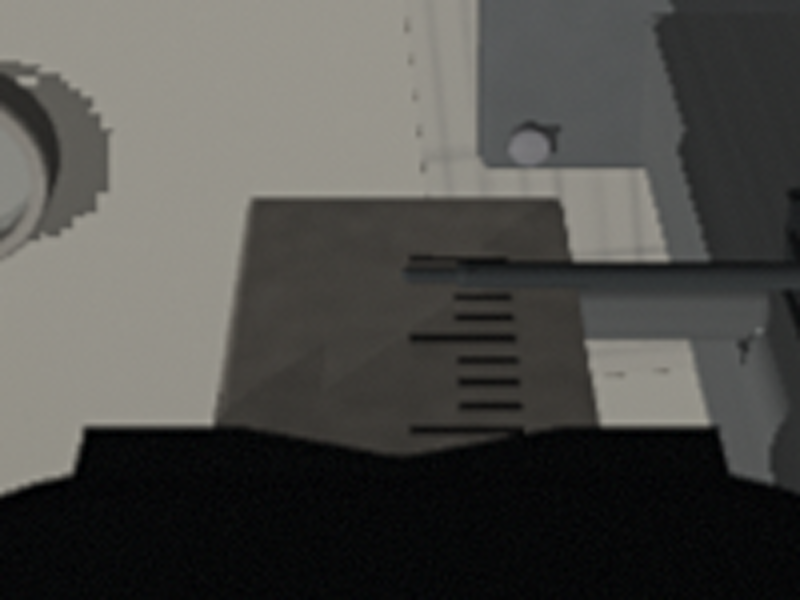

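The picture shows the pointer tip at wrist px (325.8,386.8), in front of the scale plate (bottom edge row 369), close to the prediction for z=0.139.

```bash
python3 - <<'E'
from h import *
import pickle
yaw=np.radians(6); X=np.array([np.cos(yaw),np.sin(yaw),0]);Y=np.array([-X[1],X[0],0]); S=np.array([.549,.1787,0])
def loc(x,y,z): return S+X*x+Y*y+[0,0,z]
def onx(c,u,v,x):
    o,d=ray(c,u,v); t=(x-X@(o-S))/(X@d); p=o+t*d; return np.round([(p-S)@Y,p[2]],4)
w=pickle.load(open("w2.pkl","rb")); s=pickle.load(open("C3.pkl","rb"))["scene"]
print("wrist pointer",onx(w,325.75,386.75,.058),"plate bottom",onx(w,325,369,.062))
print("scene pointer",onx(s,322.1,184,.058),"index",onx(s,324.75,165.6,.058))
print("depth ptr",dep(w,329,387),dep(w,335,387))
print("grip xy",loc(.065,-.128,.235)); go([.626,.0585,.50],6)
E
```

```text
wrist pointer [-0.0776  0.1387] plate bottom [-0.078   0.1128]
scene pointer [-0.0746  0.1424] index [-0.0829  0.1966]
depth ptr [0.61426846 0.10953492 0.13943712] [0.61364657 0.11321017 0.13977198]
grip xy [0.62702357 0.05819555 0.235     ]
shift [-0.0981 -0.0496 -0.0999] turn 1.572 yaz 96.07 t 15.3
```

```bash
python3 -m inch '.6 0 0 -.03 .0;.6 0 0 -.07 .1;.6 -.01 -.01 -.1 .25;.6 -.03 -.02 -.1 .4;.6 -.05 -.03 -.1 .55;.6 -.07 -.04 -.1 .7;.6 -.09 -.05 -.1 .85;.6 -.098 -.05 -.1 1;.6 -.098 -.05 -.1 1.15;.6 -.098 -.05 -.1 1.3;.6 -.098 -.05 -.1 1.45;.6 -.098 -.05 -.1 1.572'; python3 -m inch '.6 0 0 0 0;.6 0 0 0 0'; python3 - <<'E'
from h import *
c=cam("wrist"); W=cloud(c)
m=(np.hypot(W[...,0]-.627,W[...,1]-.058)<.03)&(W[...,2]>.236)&(W[...,2]<.26)&(c["image"].max(-1)<110)
p=W[m]; print(len(p),p.mean(0).round(4),p.min(0).round(4),p.max(0).round(4),cv2.minAreaRect((p[:,:2]*1000).astype(np.float32)))
print(np.percentile(p[:,2],[5,50,95])); go([*p.mean(0)[:2],.395],6)
E
```

```text
time_s: 16.5
tool_pos: [0.6257, 0.0585, 0.4998]
tool_rot: [0.001, 0.671, 0.742, 0.0]
force: [-0.2, 1.2, 0.0]
gripper_width: 0.598
grip_force: 0.0
time_s: 16.7
tool_pos: [0.6257, 0.0581, 0.4995]
tool_rot: [0.0, 0.668, 0.744, 0.0]
force: [-0.1, 0.1, -0.2]
gripper_width: 0.602
grip_force: 0.0
575 [0.6274 0.0591 0.2416] [0.6212 0.0506 0.2361] [0.6337 0.0662 0.2444] ((627.5234375, 58.19758987426758), (11.353362083435059, 15.705375671386719), 6.187502384185791)
[0.23889873 0.24190153 0.24316794]
shift [0.0009 0.0016 0.1043] turn 0.003 yaz 6.15 t 16.75
```

```bash
python3 -m inch '.6 .0005 .0017 .03 0;.6 .0005 .0017 .06 0;.6 .0005 .0017 .085 0;.6 .0005 .0017 .1 0;.6 .0005 .0017 .107 0;.6 .0005 .0017 .107 0'; python3 -m inch '0 0 0 0 0;0 0 0 0 0;0 0 0 0 0;0 0 0 0 0;0 0 0 0 0' 25
```

```text
time_s: 17.35
tool_pos: [0.6276, 0.0582, 0.3914]
tool_rot: [-0.0, 0.669, 0.743, -0.0]
force: [-0.5, -0.2, -0.2]
gripper_width: 0.599
grip_force: 0.0
time_s: 17.85
tool_pos: [0.6278, 0.0581, 0.3923]
tool_rot: [0.001, 0.669, 0.743, 0.0]
force: [-0.2, -0.2, 0.7]
gripper_width: 0.132
grip_force: 31.2
```

```bash
python3 -m inch '0 0 0 .003 0;0 0 0 .009 0;0 0 0 .016 0;0 0 0 .023 0;0 0 0 .03 0;0 0 0 .037 0;0 0 0 .043 0;0 0 0 .049 0;0 0 0 .053 0;0 0 0 .056 0;0 0 0 .057 0;0 0 0 .057 0'; python3 -m inch '.2 0 0 0 0;.4 0 0 0 0;.6 0 0 0 0;.6 0 0 0 0;.6 0 0 -.02 0;.6 0 0 -.06 0;.6 0 0 -.11 0;.6 0 0 -.15 0;.6 0 0 -.15 0;.6 0 0 -.15 0';python3 - <<'E'
from h import *
go([.523,.0974,.48],96.2)
E
```

```text
time_s: 19.05
tool_pos: [0.6278, 0.0581, 0.3346]
tool_rot: [0.0, 0.669, 0.743, 0.0]
force: [5.4, -1.8, -1.1]
gripper_width: 0.134
grip_force: 30.9
time_s: 20.05
tool_pos: [0.6276, 0.0582, 0.4858]
tool_rot: [0.001, 0.669, 0.743, 0.001]
force: [0.3, -0.0, -0.3]
gripper_width: 0.603
grip_force: 0.0
shift [ 0.0499 -0.1     0.0056] turn -1.575 yaz 5.96 t 20.05
```

```bash
python3 -m inch '1 .01 -.03 0 -.15;1 .02 -.06 0 -.3;1 .04 -.09 0 -.45;1 .05 -.1 0 -.6;1 .05 -.1 0 -.75;1 .05 -.1 0 -.9;1 .05 -.1 0 -1.05;1 .05 -.1 0 -1.2;1 .05 -.1 0.02 -1.35;1 .05 -.1 .05 -1.5;1 .05 -.1 .08 -1.575;1 .05 -.1 .086 -1.575'; python3 -m inch '1 0 0 0 0;1 0 0 0 0;1 0 0 0 0'; cat > lev.py <<'E'
from h import *
yaw=np.radians(6.1); X=np.array([np.cos(yaw),np.sin(yaw),0]);Y=np.array([-X[1],X[0],0]); S=np.array([.549,.1787,0])
c=cam("wrist"); W=cloud(c); L=W-S; lx,ly,z=L@X,L@Y,W[...,2]; g=c["image"].max(-1)
print(tool()[:3,3].round(4))
m=(lx>.045)&(lx<.0615)&(z>.115)&(z<.215)&(ly<-.06)&(ly>-.112)
v,u=np.nonzero(m); print(m.sum())
for a in np.arange(u.min(),u.max()+1,2):
    k=(u==a); print(a,"ly %.1f z %.1f..%.1f lx %.1f rows"%(ly[m][k].mean()*1e3,z[m][k].min()*1e3,z[m][k].max()*1e3,lx[m][k].mean()*1e3),v[k].min(),v[k].max(),g[v[k],a].tolist()[:8])
E
python3 lev.py
```

```text
time_s: 21.25
tool_pos: [0.5211, 0.0976, 0.3924]
tool_rot: [-0.006, -0.054, 0.999, 0.001]
force: [-0.1, -0.8, 0.1]
gripper_width: 0.999
grip_force: 0.0
time_s: 21.55
tool_pos: [0.5234, 0.0975, 0.4004]
tool_rot: [0.001, -0.054, 0.999, -0.0]
force: [0.3, 0.2, 0.6]
gripper_width: 1.005
grip_force: 0.0
[0.5234 0.0975 0.4004]
916
269 ly -112.0 z 145.8..145.8 lx 57.3 rows 392 392 [17]
271 ly -111.2 z 136.6..145.5 lx 57.3 rows 381 396 [4, 7, 5, 8, 4, 8, 4, 6]
273 ly -110.1 z 132.5..145.1 lx 57.2 rows 378 396 [72, 11, 0, 2, 7, 5, 3, 7]
275 ly -108.9 z 133.8..145.1 lx 57.2 rows 378 396 [73, 14, 0, 6, 5, 6, 6, 4]
277 ly -107.6 z 132.9..145.6 lx 57.3 rows 378 397 [72, 11, 2, 3, 5, 8, 3, 6]
279 ly -106.3 z 133.4..160.9 lx 57.3 rows 378 414 [72, 11, 3, 3, 8, 2, 10, 4]
281 ly -105.1 z 132.3..164.8 lx 57.4 rows 378 419 [73, 11, 0, 3, 4, 6, 8, 6]
283 ly -103.8 z 132.5..158.3 lx 57.5 rows 378 411 [64, 10, 1, 5, 8, 3, 5, 2]
285 ly -102.6 z 133.0..169.4 lx 57.6 rows 378 424 [24, 2, 5, 5, 10, 25, 22, 11]
287 ly -101.6 z 132.3..159.2 lx 57.9 rows 380 412 [20, 12, 12, 25, 38, 42, 35, 27]
289 ly -100.1 z 1
[... 1176 characters left out ...]
, 39, 66]lev.py:8: RuntimeWarning: Mean of empty slice.
  k=(u==a); print(a,"ly %.1f z %.1f..%.1f lx %.1f rows"%(ly[m][k].mean()*1e3,z[m][k].min()*1e3,z[m][k].max()*1e3,lx[m][k].mean()*1e3),v[k].min(),v[k].max(),g[v[k],a].tolist()[:8])
  ret = ret.dtype.type(ret / rcount)
Traceback (most recent call last):
  File "lev.py", line 8, in <module>
    k=(u==a); print(a,"ly %.1f z %.1f..%.1f lx %.1f rows"%(ly[m][k].mean()*1e3,z[m][k].min()*1e3,z[m][k].max()*1e3,lx[m][k].mean()*1e3),v[k].min(),v[k].max(),g[v[k],a].tolist()[:8])
                                                                               ~~~~~~~~~~~^^
ValueError: zero-size array to reduction operation minimum which has no identity
```

```bash
python3 - <<'E'
from h import *
import pickle
c=cam("wrist"); pickle.dump(c,open("w3.pkl","wb")); g=c["image"].max(-1)
print("     ",*range(376,400))
for a in list(range(305,344,2)): print(a,*g[376:400,a])
E
```

```text
376 377 378 379 380 381 382 383 384 385 386 387 388 389 390 391 392 393 394 395 396 397 398 399
305 60 60 60 61 61 62 40 26 34 43 51 55 54 58 63 62 59 60 58 59 62 64 65 65
307 60 59 60 59 60 61 45 29 32 43 50 55 55 61 67 68 66 63 65 66 67 67 68 67
309 61 59 59 59 60 61 48 29 33 42 49 54 53 56 66 67 68 66 65 65 66 66 66 68
311 62 59 58 58 59 61 48 30 32 42 48 51 50 58 67 66 67 67 68 66 67 68 66 67
313 61 60 59 59 59 65 63 44 25 25 36 41 56 66 69 68 68 68 68 67 68 69 67 68
315 61 60 61 62 64 66 66 57 37 38 50 56 64 67 67 68 68 67 67 66 66 68 67 67
317 60 58 62 65 65 66 65 62 45 32 37 55 67 67 68 67 67 66 66 66 66 67 67 68
319 60 63 65 64 63 63 64 65 67 67 69 69 68 67 68 68 67 66 66 65 67 68 67 67
321 66 68 68 66 64 64 65 63 66 68 69 68 68 67 67 68 66 67 66 66 67 68 68 68
323 69 69 69 67 66 65 65 66 68 62 63 64 66 68 68 67 67 65 66 67 68 67 68 68
325 69 70 68 69 67 66 54 55 55 39 44 55 58 65 68 67 67 66 66 67 67 68 68 69
327 67 68 67 68 67 67 36 34 39 34 42 52 56 64 67 66 66 67 67 67 67 68 68 66
329 69 69 68 68 67 66 38 32 41 36 41 53 55 64 67 66 66 67 68 69 68 69 67 68
331 67 68 68 67 68 68 38 34 40 35 43 53 57 64 67 67 67 68 68 69 69 70 66 68
333 67 67 67 69 69 69 39 34 41 34 44 52 56 64 68 68 69 68 68 69 68 68 68 69
335 68 67 68 69 69 68 38 32 41 34 42 53 56 63 69 68 67 69 68 69 68 67 67 68
337 68 68 69 70 70 69 38 33 44 39 44 53 55 63 68 51 33 58 69 69 51 35 58 67
339 68 68 68 69 72 70 39 14 25 37 49 58 60 57 64 48 24 58 70 70 47 24 55 67
341 67 66 68 70 70 71 40 13 23 31 43 51 56 53 64 49 24 58 71 71 47 23 53 65
343 64 66 66 64 66 69 38 14 25 35 44 53 54 53 65 50 23 59 70 70 48 21 53 65
```

The numeric profiles show the pointer tip centred at row 386.8 and the index tip at about 385.6. At 1.24 px/mm the index is about 1 mm low, so I'll regrip and raise it 1 mm.

```bash
python3 -m inch '.6 0 0 -.05 0;.6 0 0 -.09 .1;.6 -.02 -.01 -.1 .25;.6 -.04 -.02 -.1 .4;.6 -.06 -.03 -.1 .55;.6 -.08 -.04 -.1 .7;.6 -.1 -.05 -.1 .85;.6 -.1 -.05 -.1 1;.6 -.1 -.05 -.1 1.15;.6 -.1 -.05 -.1 1.3;.6 -.1 -.05 -.1 1.45;.6 -.1 -.05 -.1 1.575'; python3 -m inch '.6 0 0 .02 0;.6 0 0 .03 0;.6 0 0 .03 0'; python3 -c "
from h import *
go([.6277,.0581,.3346],6.1)"
```

```text
time_s: 22.85
tool_pos: [0.6278, 0.0586, 0.4995]
tool_rot: [0.0, 0.672, 0.741, 0.0]
force: [0.6, -0.3, 0.2]
gripper_width: 0.602
grip_force: 0.0
time_s: 23.15
tool_pos: [0.6275, 0.0586, 0.4668]
tool_rot: [-0.001, 0.669, 0.743, -0.001]
force: [-0.9, -0.4, -0.5]
gripper_width: 0.595
grip_force: 0.0
shift [-0.0006  0.0006  0.1322] turn -0.002 yaz 5.97 t 23.15
```

```bash
python3 -m inch '.6 0 .0003 .03 0;.6 0 .0003 .06 0;.6 0 .0003 .09 0;.6 0 .0003 .115 0;.6 0 .0003 .128 0;.6 0 .0003 .134 0;.6 0 .0003 .134 0;.6 0 .0003 .134 0'; python3 -m inch '0 0 0 0 0;0 0 0 0 0;0 0 0 0 0;0 0 0 0 0;0 0 0 0 0' 20; python3 -m inch '0 0 0 -.0005 0;0 0 0 -.001 0;0 0 0 -.001 0;0 0 0 -.001 0'; python3 -m inch '.2 0 0 0 0;.4 0 0 0 0;.6 0 0 0 0;.6 0 0 0 0;.6 0 0 -.02 0;.6 0 0 -.06 0;.6 0 0 -.11 0;.6 0 0 -.15 0;.6 0 0 -.15 0;.6 0 0 -.15 0';python3 - <<'E'
from h import *
go([.5234,.0975,.4004],96.07)
E
```

```text
time_s: 23.95
tool_pos: [0.6287, 0.0586, 0.3365]
tool_rot: [0.001, 0.669, 0.743, 0.001]
force: [0.8, 0.4, 0.3]
gripper_width: 0.598
grip_force: 0.0
time_s: 24.45
tool_pos: [0.628, 0.0586, 0.3349]
tool_rot: [-0.0, 0.669, 0.743, -0.0]
force: [-1.4, -0.7, 1.0]
gripper_width: 0.136
grip_force: 25.7
time_s: 24.85
tool_pos: [0.628, 0.0585, 0.3354]
tool_rot: [-0.0, 0.669, 0.743, -0.0]
force: [-1.1, -0.1, -1.2]
gripper_width: 0.132
grip_force: 25.3
time_s: 25.85
tool_pos: [0.6281, 0.0586, 0.4871]
tool_rot: [0.001, 0.669, 0.743, 0.001]
force: [-0.4, -0.8, -0.1]
gripper_width: 0.6
grip_force: 0.0
shift [ 0.0496 -0.1004  0.0864] turn -1.573 yaz 5.96 t 25.85
```

```bash
python3 -m inch '1 .01 -.03 0 -.15;1 .02 -.06 0 -.3;1 .04 -.09 0 -.45;1 .05 -.1 0 -.6;1 .05 -.1 0 -.75;1 .05 -.1 0 -.9;1 .05 -.1 0 -1.05;1 .05 -.1 0 -1.2;1 .05 -.1 0.02 -1.35;1 .05 -.1 .05 -1.5;1 .05 -.1 .08 -1.575;1 .05 -.1 .086 -1.575'; python3 -m inch '1 0 0 0 0;1 0 0 0 0;1 0 0 0 0'; python3 - <<'E'
from h import *
c=cam("wrist"); g=c["image"].max(-1)
print("     ",*range(376,400))
for a in list(range(307,344,2)): print(a,*g[376:400,a])
E
```

```text
time_s: 27.05
tool_pos: [0.5216, 0.098, 0.3935]
tool_rot: [-0.006, -0.054, 0.999, 0.001]
force: [0.4, -0.1, 0.0]
gripper_width: 1.002
grip_force: 0.0
time_s: 27.35
tool_pos: [0.5239, 0.0979, 0.4015]
tool_rot: [0.001, -0.054, 0.999, -0.0]
force: [0.3, -0.2, 0.8]
gripper_width: 1.001
grip_force: 0.0
      376 377 378 379 380 381 382 383 384 385 386 387 388 389 390 391 392 393 394 395 396 397 398 399
307 60 59 61 61 40 27 34 44 52 55 54 62 69 66 65 65 65 65 65 67 67 67 67 66
309 59 60 60 61 41 28 35 42 52 54 55 62 68 67 67 66 66 66 67 67 66 67 67 65
311 58 59 60 60 51 31 29 37 43 48 51 62 68 68 68 67 66 67 67 68 68 67 66 66
313 61 61 62 65 67 53 33 35 45 48 56 66 68 69 67 67 68 68 67 68 67 67 65 65
315 60 63 66 66 65 58 37 36 49 54 65 67 66 68 68 67 66 67 67 67 68 68 67 66
317 64 65 66 64 66 66 60 49 53 60 67 68 67 67 69 67 66 66 66 67 68 68 67 66
319 65 65 64 63 65 64 67 66 69 69 69 68 68 67 67 67 66 64 66 67 68 69 68 66
321 68 67 66 65 65 64 66 67 69 70 69 68 68 68 67 67 66 66 67 67 68 67 67 67
323 68 67 67 66 65 66 67 59 56 62 64 68 67 67 67 66 67 68 67 68 68 68 68 67
325 69 68 67 66 46 39 49 38 41 53 55 63 68 67 67 66 66 68 67 68 68 68 69 60
327 69 68 69 67 40 24 48 37 40 52 55 64 68 66 66 68 68 68 67 68 68 68 69 58
329 68 67 68 69 42 26 48 38 40 53 55 63 68 66 67 69 68 70 70 69 68 67 67 56
331 67 67 69 69 41 27 48 38 40 52 54 63 67 68 68 69 68 69 69 69 69 68 67 56
333 69 68 68 70 40 27 47 37 41 50 54 65 68 68 68 69 68 67 69 68 69 68 68 55
335 68 68 69 69 40 27 48 39 40 51 54 65 69 69 69 69 69 69 68 67 69 70 67 56
337 69 69 70 70 43 25 32 38 47 56 57 60 65 57 29 44 65 69 48 25 55 67 67 57
339 69 69 70 72 44 16 23 34 45 55 56 56 58 55 29 47 66 71 49 21 55 67 66 56
341 68 68 70 71 44 17 22 34 45 52 54 52 54 53 28 46 67 70 48 19 44 62 65 54
343 66 64 64 68 44 15 23 33 44 51 54 52 55 54 31 45 63 69 54 26 42 61 65 54
```

Same offset as before: about 0.8 mm low, so closing the grip took back the 1 mm lift. One more nudge, using 1.8 mm.

```bash
python3 -m inch '.6 0 0 -.05 0;.6 0 0 -.09 .1;.6 -.02 -.01 -.1 .25;.6 -.04 -.02 -.1 .4;.6 -.06 -.03 -.1 .55;.6 -.08 -.04 -.1 .7;.6 -.1 -.05 -.1 .85;.6 -.1 -.05 -.1 1;.6 -.1 -.05 -.1 1.15;.6 -.1 -.05 -.1 1.3;.6 -.1 -.05 -.1 1.45;.6 -.1 -.05 -.1 1.575'; python3 -m inch '.6 0 0 .02 0;.6 0 0 .03 0;.6 0 0 .03 0'; python3 -c "
from h import *
go([.6277,.0583,.3355],6.1)"
```

```text
time_s: 28.6
tool_pos: [0.6283, 0.059, 0.5009]
tool_rot: [0.001, 0.672, 0.741, 0.001]
force: [-0.3, -0.4, -0.1]
gripper_width: 0.599
grip_force: 0.0
time_s: 28.9
tool_pos: [0.628, 0.0591, 0.468]
tool_rot: [-0.001, 0.669, 0.743, -0.001]
force: [-0.4, -0.2, 0.6]
gripper_width: 0.602
grip_force: 0.0
shift [-8.000e-04  1.000e-04  1.325e-01] turn -0.002 yaz 5.96 t 28.9
```

```bash
python3 -m inch '.6 -.0007 0 .03 0;.6 -.0007 0 .06 0;.6 -.0007 0 .09 0;.6 -.0007 0 .115 0;.6 -.0007 0 .13 0;.6 -.0007 0 .135 0;.6 -.0007 0 .135 0;.6 -.0007 0 .135 0'; python3 -m inch '0 0 0 0 0;0 0 0 0 0;0 0 0 0 0;0 0 0 0 0;0 0 0 0 0' 20; python3 -m inch '0 0 0 -.001 0;0 0 0 -.0018 0;0 0 0 -.0018 0;0 0 0 -.0018 0'; python3 -m inch '.2 0 0 0 0;.4 0 0 0 0;.6 0 0 0 0;.6 0 0 0 0;.6 0 0 -.02 0;.6 0 0 -.06 0;.6 0 0 -.11 0;.6 0 0 -.15 0;.6 0 0 -.15 0;.6 0 0 -.15 0'; python3 -m inch '1 .01 -.03 0 -.15;1 .02 -.06 0 -.3;1 .04 -.09 0 -.45;1 .05 -.1 0 -.6;1 .05 -.1 0 -.75;1 .05 -.1 0 -.9;1 .05 -.1 0 -1.05;1 .05 -.1 0 -1.2;1 .05 -.1 0.02 -1.35;1 .05 -.1 .05 -1.5;1 .05 -.1 .08 -1.575;1 .05 -.1 .086 -1.575'; python3 -m inch '1 0 0 0 0;1 0 0 0 0;1 0 0 0 0'; python3 - <<'E'
from h import *
c=cam("wrist"); g=c["image"].max(-1)
print("     ",*range(376,400))
for a in list(range(307,344,2)): print(a,*g[376:400,a])
E
```

```text
time_s: 29.7
tool_pos: [0.6289, 0.0583, 0.3365]
tool_rot: [0.001, 0.669, 0.743, 0.001]
force: [-0.6, 0.2, -0.6]
gripper_width: 0.601
grip_force: 0.0
time_s: 30.2
tool_pos: [0.6282, 0.0583, 0.3347]
tool_rot: [-0.0, 0.669, 0.743, -0.0]
force: [-3.4, -0.1, 0.4]
gripper_width: 0.136
grip_force: 25.9
time_s: 30.6
tool_pos: [0.6282, 0.0583, 0.3362]
tool_rot: [-0.0, 0.669, 0.743, -0.0]
force: [-1.4, -0.2, -2.0]
gripper_width: 0.134
grip_force: 25.4
time_s: 31.6
tool_pos: [0.6284, 0.0584, 0.4879]
tool_rot: [0.001, 0.669, 0.743, 0.001]
force: [-1.2, -0.3, -0.8]
gripper_width: 0.602
grip_force: 0.0
time_s: 32.8
tool_pos: [0.5219, 0.0978, 0.3943]
tool_rot: [-0.006, -0.054, 0.999, 0.001]
force: [-0.2, 0.2, -0.9]
gripper_width: 1.001
grip_force: 0.0
time_s: 33.1
tool_pos: [0.5241, 0.0977, 0.4022]
tool_rot: [0.001, -0.054, 0.999, -0.0]
force: [-0.4, -0.2, 0.4]
gripper_width: 0.999
grip_force: 0.0
      376 377 378 379 380 381 382 383 384 385 386 387 388 389 390 391 392 393 394 395 396 397 398 399
307 59 60 60 53 33 30 41 48 53 55 53 63 68 65 66 65 65 66 67 66 68 68 65 66
309 58 60 60 55 33 29 40 4
[... 641 characters left out ...]
9 69 70 67 56 47
327 67 67 66 39 27 47 38 42 52 54 64 69 67 67 67 68 68 68 68 68 69 69 47 21
329 69 67 68 40 26 49 39 40 53 52 64 67 67 67 67 68 70 69 68 68 68 67 47 21
331 67 69 69 41 26 47 39 42 51 54 63 67 68 67 68 68 70 68 70 68 68 69 47 23
333 69 68 69 41 27 47 38 43 53 54 62 68 68 68 69 69 68 70 69 69 69 69 47 21
335 70 70 69 42 26 47 40 41 51 54 63 69 68 69 69 68 68 67 67 68 69 70 48 19
337 70 69 71 42 26 41 41 46 54 56 61 66 46 30 58 69 68 50 32 57 69 68 47 20
339 70 70 70 44 19 26 36 47 56 59 56 64 48 24 59 71 69 49 21 55 67 67 47 21
341 69 71 71 43 15 26 35 44 53 56 54 65 49 24 59 71 71 49 23 55 65 66 47 19
343 67 65 69 44 17 25 34 45 53 56 55 63 50 24 59 68 69 47 23 53 66 64 45 19
```

The index is now within about 0.5 mm of the pointer (0.6 row), and the pointer hasn't moved since release. The robot is clear of everything, so I'm handing in.

```bash
python3 -c "
from cell import *
print(sign_off())"
```

```text
the job is handed in; nothing more can be done
None
```

The steel weight hangs freely on the hook, the index is level with the pointer to about 0.5 mm by my wrist-camera measurement, and the job was handed in at about 33 s; the hand-in call gave no verdict.

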